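# Sort the stitching supplies into their boards

## Task

Tidy the loose stitching supplies into the three recessed boards: the two thread spools standing upright in the round recesses, one in each; the two fold-back clips lying flat in the two-recess rectangular board, one in each recess; and the wax block lying flat in the board with the single recess. Each thing must sit right down on the floor of its recess, not on an edge; do not shove the tack tin or the roll of masking tape out of place.

Things in the scene. Friction and masses are not known exactly. Their poses are not given: they have to be found in the camera images.
- spool_a: Wooden spool of waxed thread, standing upright: round flanges 40 mm in diameter and 8 mm thick at the foot and at the top, a thinner core between them (22 mm in diameter where it touches), 50 mm high, about 45 g. Origin at the centre of its underside, z along its axis, up. The two spools differ only in the thread and may swap places. This one has brown thread.
- spool_b: Wooden spool of waxed thread, standing upright: round flanges 40 mm in diameter and 8 mm thick at the foot and at the top, a thinner core between them (22 mm in diameter where it touches), 50 mm high, about 45 g. Origin at the centre of its underside, z along its axis, up. The two spools differ only in the thread and may swap places. This one has blue thread.
- clip_a: Black fold-back clip lying flat: 56 mm along its x, 36 mm along its y, 11 mm high, about 20 g. Origin in the middle of this outline, at the underside. The solid body, 11 mm high and 36 mm wide in y, runs from x = -28 to x = +2 mm; beyond it only a thin wire loop, to x = +28 mm. Can be gripped across its 36 mm at x = -13 mm. The two clips are alike and may swap places. 
- clip_b: Black fold-back clip lying flat: 56 mm along its x, 36 mm along its y, 11 mm high, about 20 g. Origin in the middle of this outline, at the underside. The solid body, 11 mm high and 36 mm wide in y, runs from x = -28 to x = +2 mm; beyond it only a thin wire loop, to x = +28 mm. Can be gripped across its 36 mm at x = -13 mm. The two clips are alike and may swap places. 
- wax_block: Yellow-brown block of thread wax lying flat, no marks: 34 mm along its x, 52 mm along its y, 20 mm high, about 35 g. Origin at the centre of its underside, z up.
- thread_board: The board is fixed to the bench, beech, 13 mm thick; origin at the centre of its underside, z up. 86 mm along its x, 156 mm along its y, with two ROUND recesses, 60 mm in diameter and 5 mm deep (recess floor 8 mm above the bench), grey lined, centred at y = -36 and y = +36 mm (x = 0).
- clip_board: The board is fixed to the bench, beech, 13 mm thick; origin at the centre of its underside, z up. 100 mm along its x, 146 mm along its y, with TWO RECTANGULAR recesses side by side, each 78 mm along x and 56 mm along y, 5 mm deep (recess floor 8 mm above the bench), grey lined, centred at y = -34 and y = +34 mm (x = 0).
- wax_board: The board is fixed to the bench, beech, 13 mm thick; origin at the centre of its underside, z up. The smallest board, 100 mm along its x, 84 mm along its y, with ONE RECTANGULAR recess in its middle, 74 mm along x and 56 mm along y, 5 mm deep (recess floor 8 mm above the bench), grey lined.
- tack_tin: Bystander: round open tin of tacks, 68 mm in diameter, 24 mm high, loose on the bench. Origin at the centre of its underside. To be left where it stands. Also in the way: to the left of all the loose things (world x 0.41 to 0.55 m, y -0.05 to 0.20 m), a toggle clamp with an upright lever about 200 mm high is fixed to the bench: pass well above or clear of it.
- tape_roll: Bystander: roll of masking tape lying flat, 108 x 112 mm, 36 mm high, loose on the bench. Origin at the centre of its underside. To be left where it lies.

How it is judged:
By the outcome, as a careful person would: the job done as asked, in the order asked, and still so for the second after the job is handed in, with the robot touching nothing.
It also fails if it takes over 122 s, if anything falls off the work surface, if the arm or the gripper's body presses on something with over 40 N, if the wrist force passes 120 N, or if a joint passes its speed limit or range.

## Robot

A 6-joint arm with a two-finger parallel gripper is mounted at the origin on a cart in front of the work surface, level with it; the furniture and walls round the work are solid. World frame = base frame: x ahead of the robot, y to its left, z up, the work surface at z = 0. Lengths are in m, angles in degrees, forces in N, time in s.
With the tool pointing down it reaches from about 0.25 to 0.725 m from the base axis. Payload 9.7 kg.
Tool frame: the origin (TCP) lies at the very end of the fingers, on their centre line; the grasp point (between the pads) lies 19 mm behind it (bot.hold_point_z is the distance from the TCP to the grasp point, in m); z points along the fingers, y is the line along which they close (so a half turn about z gives the same grasp; the last joint's range is limited). The gripper opens to 85 mm and grips with 20 to 120 N. Pads are 22 mm wide; open, the fingers measure 114 mm over their backs; the gripper's body (76 mm by 85 mm) begins 54 mm behind the grasp point. The pads swing forward as they close: fully open they stand 13 mm farther back than shut.
Start: joints at [-65.89, 4.979, 10.078, 95.1, 0, 90], TCP at [0.225, -0.502, 0.231] pointing down, gripper open.
Joint ranges: [-179.16, 179.16], [-48.56, 103.87], [-65.8, 70.77], [-126.05, 130.52], [-82.76, 87.17], [-180, 180]. Speed limits (degrees/s): [127.2, 127.2, 147.25, 180, 180, 180].

## Interface

Orientations are given as [roll, pitch, yaw] about the fixed x, y, z axes, in that order (R = Rz(yaw) Ry(pitch) Rx(roll)).
In Python, from workcell import bot gives the robot as it stands.
- The arm moves only by the tool play_rows, never from a script. Its argument "targets" is a list of rows, each an object with "grip": the closure in counts, from 0 (fully open) to 255 (shut); "linear": the shift along the world's x, y, z in cm, a list of three; "delta_rot": the turn, a rotation vector about the world's x, y, z in rad, a list of three. A call has 1 to 10 rows; each row is the pose to reach, as a shift and turn from the pose commanded when the call began; what a row does not reach only later rows make up. A row lasts 1/10 s, in which the tool goes at most 50 mm and 8.59 degrees, less where a joint would pass 70% of its speed; a pose out of reach is approached as far as the arm can. A call with a gripper value outside its range is refused whole. The fingers move at their own pace and stop on an object; "force" is the grip in N (left out, the last holds). Time passes only in rows, so rows that repeat a pose let the fingers close. It gives the time, the measured TCP pose, the force, the opening and the grip force at its end, in the units of the state.
- bot.get_obs(): the state, without advancing time (a new reading comes with each control period).
- bot.camera(name): name is "side" or "top"; returns a dict with "color" (420x560x3 uint8, red, green, blue), "range_z" (420x560 float32, m along the optical axis (not along the pixel's ray), 0 where there is no reading), "fov_y" (degrees; the focal length in pixels is half the picture's height over the tangent of half this angle, whatever the lens; pixels are square), "cx", "cy" (the principal point, pixels), "world_to_cam" (4x4, takes a point from world to camera coordinates). Camera axes: x right, y up, looking along -z (the intrinsics and any distortion apply to the point x, -y, -z); pixel columns grow to the right and rows downward; lengths in m; the calibration is good to about 2 mm. A picture is of the moment at which its call begins.
- bot.job_done(): hands the job in; it is judged then, once.
Trained networks look in a picture, given as the dict that the camera call returned (one of the last four; its "shot" number tells which), for a name from the list of things; names that differ only in an ending like _2 or _b are one class to them, and where a whole thing is asked for, a point or a joint stands for the part that bears it (a point fixed in the world has none). Each returns a list of dicts, best first, with "conf" (0 to 1); they miss things now and then, are a little off and sometimes report something else, mostly with a low value. They report only what shows in the picture. A call takes as long as a camera call.
- bot.search_frame(picture, target): "box" ([left, top, right, bottom] in pixels, round what is visible of it).
- bot.trace(picture, target): "pixels" (420x560 bool, what is visible of it) and "box" ([left, top, right, bottom] in pixels, round what is visible of it).
- bot.pinpoint(picture, target): "pixel" ([column, row] in pixels: a listed point, or the origin of a listed thing).
The state is a dict: "time": time; "q": joint angles; "qd": joint speeds; "joint_efforts": joint torques, N m; "ee_pos": TCP position; "tcp_rot": TCP orientation; "wrist_force": force on the tool from outside, world axes, zero at the start; "torque": the same for the moment, N m; "opening": finger opening in m; "grasp_force": force on a finger pad.
Only numpy, scipy, OpenCV 4.12 (cv2) and the standard library are available. Lean on these libraries where they do the work, as an engineer would, in place of code of your own. Each camera call takes 0.05 s, during which the arm holds its last target. There are 200 camera calls.

## Working session

There is one attempt and no reset: what is moved stays moved. The work goes in short steps, Python scripts to look and compute and a tool call to move; the robot and the scene stay as the last step left them, time stands still between calls to the robot, and variables do not carry over. Pictures are saved under pics/ and viewed, at most 14 in all, crops included, and the job is handed in when it is done.

Besides the shell and the picture viewer there is one more tool, called after "Call:" as name(argument=value, ...), one argument or row to a line, values as JSON. play_rows: Moves the arm, as the interface text tells. Its arguments: {"type":"object","properties":{"targets":{"type":"array","items":{"type":"object","properties":{"grip":{"type":"number"},"linear":{"type":"array","items":{"type":"number"}},"delta_rot":{"type":"array","items":{"type":"number"}}}}},"force":{"type":"number"}},"required":["targets"]}

```bash
mkdir -p pics; ls
cat > h.py <<'E'
import numpy as np, cv2
from workcell import bot
def K(p):
    f=p["color"].shape[0]/2/np.tan(np.radians(p["fov_y"]/2)); return f
def cloud(p):
    f=K(p); z=p["range_z"]; h,w=z.shape
    u,v=np.meshgrid(np.arange(w),np.arange(h))
    c=np.stack([(u-p["cx"])/f*z,-(v-p["cy"])/f*z,-z,np.ones_like(z)],-1)
    return (c@np.linalg.inv(p["world_to_cam"]).T)[...,:3]
def save(p,n): cv2.imwrite(f"pics/{n}.png",p["color"][...,::-1])
E
python3 - <<'E'
from h import *
print(bot.get_obs(), bot.hold_point_z)
for c in("top","side"):
    p=bot.camera(c); save(p,c+"0"); print(c,{k:v for k,v in p.items() if k not in("color","range_z")})
    W=cloud(p)
    for n in["spool_a","clip_a","wax_block","thread_board","clip_board","wax_board","tack_tin","tape_roll"]:
        for r in bot.trace(p,n)[:3]:
            m=r["pixels"]&(p["range_z"]>0); P=W[m]
            if len(P)<10: continue
            t=P[:,2]>np.percentile(P[:,2],90)-.006
            rc=cv2.minAreaRect((P[t][:,:2]*1000).astype(np.float32))
            print(n,round(r["conf"],2),r["box"],"top z",np.percentile(P[:,2],[50,90]).round(3),[np.round(a,1) for a in rc])
E
```

```text
pics
{'time': 0.0, 'q': array([-6.58886924e+01,  5.01159728e+00,  1.00333092e+01,  9.50983667e+01,
        1.54476234e-03,  9.00004014e+01]), 'qd': array([-0.00843863,  0.07217043, -0.06633908, -0.04980337,  0.03031761,
        0.09072539]), 'joint_efforts': array([-8.89041730e-04, -5.20394969e+01,  4.64799929e+01,  1.64119672e-02,
       -5.72238790e-07, -1.84013615e-06]), 'ee_pos': array([ 0.22459518, -0.50180429,  0.23056804]), 'tcp_rot': array([-1.79923345e+02, -1.54422388e-03,  2.41109041e+01]), 'wrist_force': array([ 0.04579413, -0.38402303, -0.02535162]), 'torque': array([-0.00639279,  0.01663489,  0.00544307]), 'grasp_force': 0.0, 'opening': 0.08567797469123409} 0.0187
top {'fov_y': 43.06297254075166, 'cx': 274.5298130606493, 'cy': 205.4657891430863, 'world_to_cam': array([[ 0.00941083, -0.9999471 ,  0.00415245, -0.2387351 ],
       [ 0.98795862,  0.00993917,  0.15439877, -0.55092948],
       [-0.15443187,  0.00264943,  0.98799989, -1.06645608],
       [ 0.        ,  0.        ,  0.        ,  1.        ]]), 'shot': 1}
spool_a 0.75 [260.6, 208.1, 281.5, 226.6] top z [0.051 0.0
[... 3039 characters left out ...]
([ 673.3, -342.3]), array([64.8, 74.2]), np.float64(12.6)]
tack_tin 0.64 [265.8, 210.5, 285.7, 242.2] top z [0.033 0.05 ] [array([ 521.3, -117.4]), array([ 36.9, 258. ]), np.float64(5.0)]
tack_tin 0.51 [329.1, 272.7, 349.1, 289.7] top z [0.009 0.011] [array([409. , -99.9]), array([36.1, 31.3]), np.float64(45.2)]
tape_roll 0.65 [272.2, 250.8, 283.5, 279.5] top z [0.019 0.02 ] [array([ 521.8, -124.4]), array([29.5, 54.5]), np.float64(5.1)]
tape_roll 0.56 [314.4, 150.8, 359.8, 191.2] top z [0.025 0.036] [array([ 424., -457.]), array([106.9, 110.3]), np.float64(6.7)]
tape_roll 0.17 [193.2, 208.6, 252.9, 267.9] top z [0.01  0.013] [array([ 630.3, -201.4]), array([159.6,  87.6]), np.float64(87.4)]
```

Run:
```python
import cv2
a=cv2.imread("pics/top0.png"); b=cv2.imread("pics/side0.png")
cv2.imwrite("pics/t0.png",cv2.resize(a[140:310,140:420],(800,486),interpolation=cv2.INTER_CUBIC))
cv2.imwrite("pics/s0.png",cv2.resize(b[140:340,160:420],(780,600),interpolation=cv2.INTER_CUBIC))
```

```text
(no output)
```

View pics/t0.png

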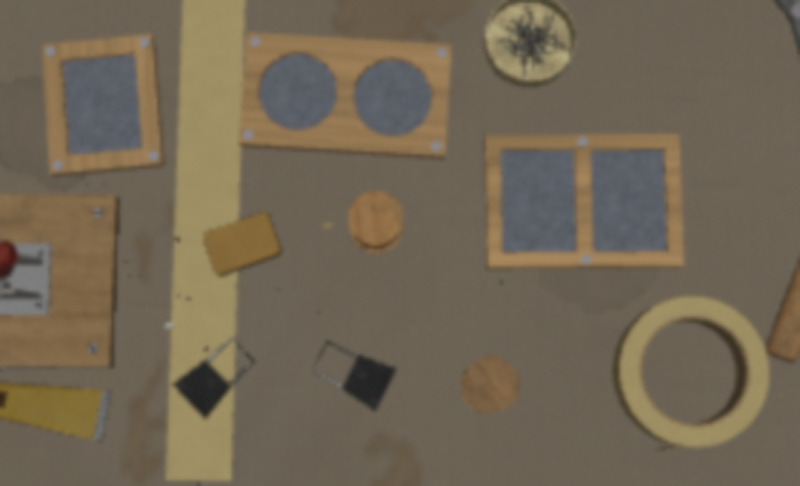

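View pics/s0.png

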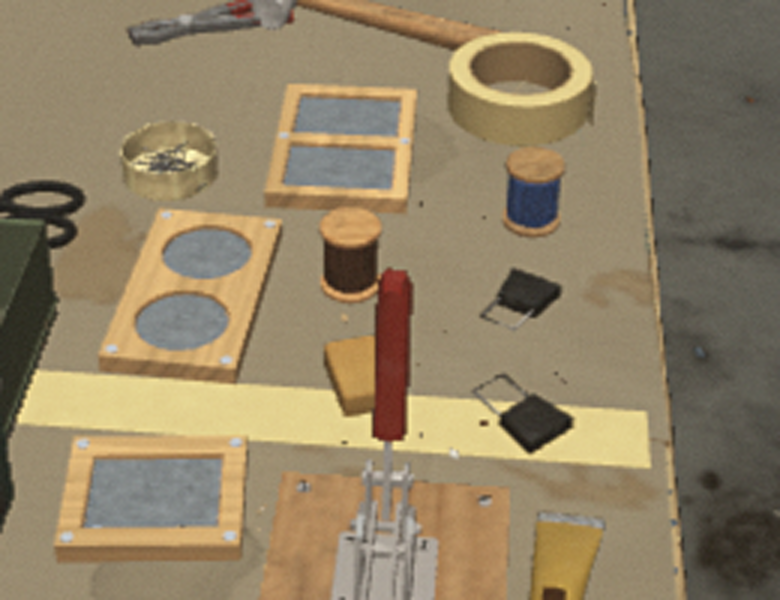

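The top view shows the boards at crop (100,105), (345,95) and (585,200). Spools are at (375,220) brown and (490,385) blue, clips at (370,380) and (205,388) with loops pointing up, and wax at (242,243). The side view agrees and also shows the clamp lever. I'll start with the blue spool.

Call:
play_rows(
  targets=[
    {"linear": [6,6,-3],"delta_rot": [0,0,0.12],"grip": 0},
    {"linear": [12,12,-6],"delta_rot": [0,0,0.26],"grip": 0},
    {"linear": [18.8,19.2,-13],"delta_rot": [0,0,0.7],"grip": 0},
    {"linear": [18.8,19.2,-13],"delta_rot": [0,0,0.7],"grip": 0},
    {"linear": [18.8,19.2,-13],"delta_rot": [0,0,0.7],"grip": 0},
    {"linear": [18.8,19.2,-13],"delta_rot": [0,0,0.7],"grip": 0},
    {"linear": [18.8,19.2,-13],"delta_rot": [0,0,0.7],"grip": 0},
    {"linear": [18.8,19.2,-13],"delta_rot": [0,0,0.7],"grip": 0},
    {"linear": [18.8,19.2,-13],"delta_rot": [0,0,0.7],"grip": 0},
    {"linear": [18.8,19.2,-13],"delta_rot": [0,0,0.7],"grip": 0},
  ],
  force=30,
)

```text
time: 1.9
ee_pos: [0.4124, -0.3112, 0.1022]
tcp_rot: [179.9, 0.0, 64.1]
wrist_force: [0.1, -0.5, -0.8]
opening: 0.0854
grasp_force: 0.0
```

Call:
play_rows(
  targets=[
    {"linear": [0,0,-4],"grip": 0},
    {"linear": [0,0,-7.3],"grip": 0},
    {"linear": [0,0,-7.3],"grip": 0},
    {"linear": [0,0,-7.3],"grip": 0},
    {"linear": [0,0,-7.3],"grip": 255},
    {"linear": [0,0,-7.3],"grip": 255},
    {"linear": [0,0,-7.3],"grip": 255},
    {"linear": [0,0,-7.3],"grip": 255},
    {"linear": [0,0,-7.3],"grip": 255},
    {"linear": [0,0,-7.3],"grip": 255},
  ],
  force=30,
)

```text
validation failed for argument at $.ta...
```

Run:
```python
from h import *
print(bot.get_obs()["ee_pos"],bot.get_obs()["q"].round(1))
p=bot.camera("side"); W=cloud(p); W=W[p["range_z"]>0]
m=(W[:,0]>.38)&(W[:,0]<.58)&(W[:,1]>-.08)&(W[:,1]<.22)
for lo in (.03,.06,.1,.15):
    Q=W[m&(W[:,2]>lo)]; print(lo,len(Q),Q.min(0).round(3) if len(Q) else 0,Q.max(0).round(3) if len(Q) else 0)
```

```text
[ 0.41238323 -0.31116569  0.10220097] [-37.   -0.2  -9.6  80.6  -0.   78.8]
0.03 3782 [0.442 0.001 0.03 ] [0.531 0.206 0.197]
0.06 1515 [0.468 0.001 0.06 ] [0.503 0.166 0.197]
0.1 686 [0.478 0.001 0.101] [0.495 0.035 0.197]
0.15 380 [0.478 0.001 0.15 ] [0.495 0.025 0.197]
```

Call:
play_rows(
  targets=[
    {"linear": [0,0,-4],"delta_rot": [0,0,0],"grip": 0},
    {"linear": [0,0,-7.3],"delta_rot": [0,0,0],"grip": 0},
    {"linear": [0,0,-7.3],"delta_rot": [0,0,0],"grip": 0},
    {"linear": [0,0,-7.3],"delta_rot": [0,0,0],"grip": 0},
    {"linear": [0,0,-7.3],"delta_rot": [0,0,0],"grip": 255},
    {"linear": [0,0,-7.3],"delta_rot": [0,0,0],"grip": 255},
    {"linear": [0,0,-7.3],"delta_rot": [0,0,0],"grip": 255},
    {"linear": [0,0,-7.3],"delta_rot": [0,0,0],"grip": 255},
    {"linear": [0,0,-7.3],"delta_rot": [0,0,0],"grip": 255},
    {"linear": [0,0,-7.3],"delta_rot": [0,0,0],"grip": 255},
  ],
  force=30,
)

```text
time: 2.95
ee_pos: [0.4134, -0.3105, 0.0296]
tcp_rot: [179.9, 0.0, 64.2]
wrist_force: [-0.1, 0.3, 5.5]
opening: 0.0361
grasp_force: 29.4
```

Run:
```python
from h import *
p=bot.camera("side"); print(bot.get_obs()["ee_pos"],bot.get_obs()["wrist_force"])
a=p["color"][100:260,250:450,::-1]
t=bot.camera("top")["color"][200:320,220:380,::-1]
cv2.imwrite("pics/g1.png",np.hstack([cv2.resize(a,(400,320)),cv2.resize(t,(400,320))]))
```

```text
[ 0.41339781 -0.31046835  0.02958251] [-0.59810676 -0.14704871  5.17553906]
```

View pics/g1.png

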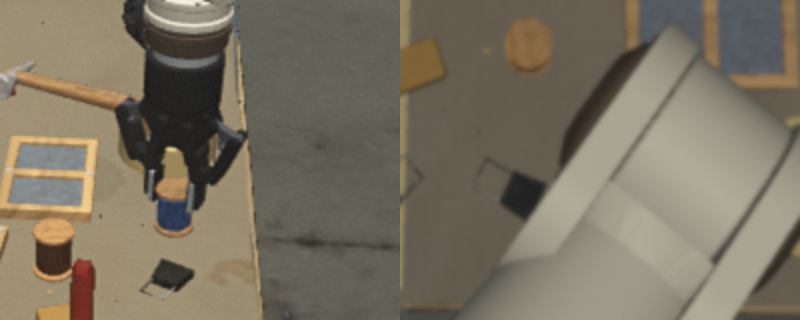

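Call:
play_rows(
  targets=[
    {"linear": [0,0,4],"delta_rot": [0,0,0],"grip": 255},
    {"linear": [2,1,8],"delta_rot": [0,0,0],"grip": 255},
    {"linear": [6,2.2,9],"delta_rot": [0,0,0],"grip": 255},
    {"linear": [10.5,3.5,9],"delta_rot": [0,0,0],"grip": 255},
    {"linear": [15,5,9],"delta_rot": [0,0,0],"grip": 255},
    {"linear": [19,6.4,7],"delta_rot": [0,0,0],"grip": 255},
    {"linear": [21.5,7.2,5],"delta_rot": [0,0,0],"grip": 255},
    {"linear": [21.5,7.2,4],"delta_rot": [0,0,0],"grip": 255},
    {"linear": [21.5,7.2,4],"delta_rot": [0,0,0],"grip": 255},
    {"linear": [21.5,7.2,4],"delta_rot": [0,0,0],"grip": 255},
  ],
)

```text
time: 4.05
ee_pos: [0.6271, -0.2384, 0.0689]
tcp_rot: [-180.0, 0.0, 64.2]
wrist_force: [-0.1, -0.4, -0.6]
opening: 0.0357
grasp_force: 30.2
```

Run:
```python
from h import *
p=bot.camera("side"); o=bot.get_obs(); print(o["ee_pos"],o["wrist_force"],o["opening"],o["q"].round(1))
a=p["color"][100:280,150:400,::-1]
cv2.imwrite("pics/g2.png",cv2.resize(a,(500,360)))
```

```text
[ 0.62726513 -0.23866226  0.06965405] [-0.6946239  -0.01515954 -0.52498248] 0.03589066467432365 [-20.8  21.4  11.6  80.2  -0.   95. ]
```

View pics/g2.png

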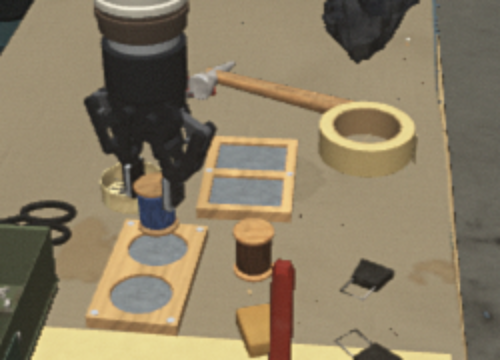

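Call:
play_rows(
  targets=[
    {"linear": [0,0,-1.5],"delta_rot": [0,0,0],"grip": 255},
    {"linear": [0,0,-2.6],"delta_rot": [0,0,0],"grip": 255},
    {"linear": [0,0,-3.1],"delta_rot": [0,0,0],"grip": 255},
    {"linear": [0,0,-3.1],"delta_rot": [0,0,0],"grip": 255},
    {"linear": [0,0,-3.1],"delta_rot": [0,0,0],"grip": 255},
    {"linear": [0,0,-3.1],"delta_rot": [0,0,0],"grip": 60},
    {"linear": [0,0,-3.1],"delta_rot": [0,0,0],"grip": 0},
    {"linear": [0,0,-3.1],"delta_rot": [0,0,0],"grip": 0},
    {"linear": [0,0,-3.1],"delta_rot": [0,0,0],"grip": 0},
    {"linear": [0,0,-3.1],"delta_rot": [0,0,0],"grip": 0},
  ],
)

```text
time: 5.1
ee_pos: [0.6276, -0.238, 0.0371]
tcp_rot: [-180.0, 0.0, 64.2]
wrist_force: [-0.1, 0.2, 0.1]
opening: 0.0855
grasp_force: 0.0
```

Call:
play_rows(
  targets=[
    {"linear": [0,0,4],"delta_rot": [0,0,0],"grip": 0},
    {"linear": [0,0,7.5],"delta_rot": [0,0,0],"grip": 0},
    {"linear": [-5,0.6,7.5],"delta_rot": [0,0,0],"grip": 0},
    {"linear": [-9.8,1.2,7.5],"delta_rot": [0,0,0],"grip": 0},
    {"linear": [-9.8,1.2,7.5],"delta_rot": [0,0,0],"grip": 0},
    {"linear": [-9.8,1.2,7.5],"delta_rot": [0,0,0],"grip": 0},
    {"linear": [-9.8,1.2,7.5],"delta_rot": [0,0,0],"grip": 0},
    {"linear": [-9.8,1.2,3],"delta_rot": [0,0,0],"grip": 0},
    {"linear": [-9.8,1.2,-0.9],"delta_rot": [0,0,0],"grip": 0},
    {"linear": [-9.8,1.2,-0.9],"delta_rot": [0,0,0],"grip": 0},
  ],
)

```text
time: 6.1
ee_pos: [0.5277, -0.2248, 0.0229]
tcp_rot: [-179.5, 0.0, 64.2]
wrist_force: [-0.9, 0.7, -0.4]
opening: 0.0853
grasp_force: 0.0
```

Call:
play_rows(
  targets=[
    {"linear": [0,0,0],"delta_rot": [0,0,0],"grip": 0},
    {"linear": [0,0,0],"delta_rot": [0,0,0],"grip": 255},
    {"linear": [0,0,0],"delta_rot": [0,0,0],"grip": 255},
    {"linear": [0,0,0],"delta_rot": [0,0,0],"grip": 255},
    {"linear": [0,0,0],"delta_rot": [0,0,0],"grip": 255},
    {"linear": [0,0,0],"delta_rot": [0,0,0],"grip": 255},
    {"linear": [0,0,0],"delta_rot": [0,0,0],"grip": 255},
    {"linear": [0,0,0],"delta_rot": [0,0,0],"grip": 255},
  ],
)

```text
time: 6.9
ee_pos: [0.5304, -0.2263, 0.0298]
tcp_rot: [179.9, -0.0, 64.2]
wrist_force: [-1.0, 0.1, 6.5]
opening: 0.0357
grasp_force: 29.3
```

Run:
```python
from h import *
p=bot.camera("side"); o=bot.get_obs(); print(o["ee_pos"],o["wrist_force"],o["opening"])
a=p["color"][100:280,150:400,::-1]
cv2.imwrite("pics/g3.png",cv2.resize(a,(750,540)))
```

```text
[ 0.53039235 -0.22627963  0.02982926] [-0.14814801  1.24576138  5.14741328] 0.03585287962497041
```

View pics/g3.png

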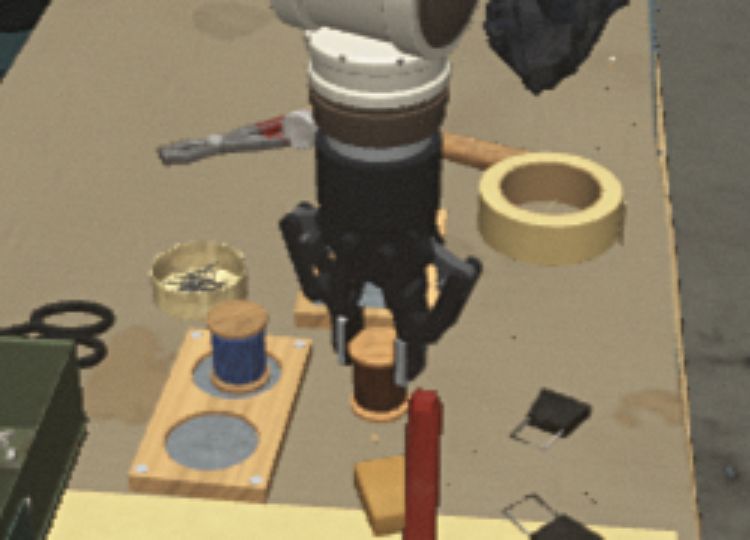

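Call:
play_rows(
  targets=[
    {"linear": [0,0,4],"delta_rot": [0,0,0],"grip": 255},
    {"linear": [1,0.6,7],"delta_rot": [0,0,0],"grip": 255},
    {"linear": [4.5,2.6,7],"delta_rot": [0,0,0],"grip": 255},
    {"linear": [8,4.7,6],"delta_rot": [0,0,0],"grip": 255},
    {"linear": [10.2,6,5],"delta_rot": [0,0,0],"grip": 255},
    {"linear": [10.2,6,4],"delta_rot": [0,0,0],"grip": 255},
    {"linear": [10.2,6,4],"delta_rot": [0,0,0],"grip": 255},
    {"linear": [10.2,6,2.4],"delta_rot": [0,0,0],"grip": 255},
    {"linear": [10.2,6,1.4],"delta_rot": [0,0,0],"grip": 255},
    {"linear": [10.2,6,0.9],"delta_rot": [0,0,0],"grip": 255},
  ],
)

```text
time: 7.95
ee_pos: [0.6307, -0.1665, 0.0374]
tcp_rot: [-180.0, 0.0, 64.2]
wrist_force: [-11.7, 2.8, 32.2]
opening: 0.0356
grasp_force: 31.8
```

Call:
play_rows(
  targets=[
    {"linear": [0,0,0],"delta_rot": [0,0,0],"grip": 255},
    {"linear": [0,0,0],"delta_rot": [0,0,0],"grip": 255},
    {"linear": [0,0,0],"delta_rot": [0,0,0],"grip": 60},
    {"linear": [0,0,0],"delta_rot": [0,0,0],"grip": 0},
    {"linear": [0,0,0],"delta_rot": [0,0,0],"grip": 0},
    {"linear": [0,0,0],"delta_rot": [0,0,0],"grip": 0},
    {"linear": [0,0,0],"delta_rot": [0,0,0],"grip": 0},
    {"linear": [0,0,4],"delta_rot": [0,0,0],"grip": 0},
    {"linear": [0,0,8],"delta_rot": [0,0,0],"grip": 0},
    {"linear": [0,0,8],"delta_rot": [0,0,0],"grip": 0},
  ],
)

```text
time: 8.95
ee_pos: [0.634, -0.1666, 0.1237]
tcp_rot: [179.5, -0.1, 64.2]
wrist_force: [0.2, 0.1, 0.6]
opening: 0.0856
grasp_force: 0.0
```

Run:
```python
from h import *
p=bot.camera("side"); o=bot.get_obs(); print(o["ee_pos"],o["q"].round(1))
cv2.imwrite("pics/g4.png",cv2.resize(p["color"][150:310,170:390,::-1],(770,560)))
for c in("side","top"):
    p=bot.camera(c); W=cloud(p)
    for n in["clip_a","wax_block","spool_a"]:
        for r in bot.trace(p,n)[:3]:
            m=r["pixels"]&(p["range_z"]>0); P=W[m]
            if len(P)<10: continue
            t=P[:,2]>np.percentile(P[:,2],90)-.005
            rc=cv2.minAreaRect((P[t][:,:2]*1000).astype(np.float32))
            print(c,n,round(r["conf"],2),np.percentile(P[:,2],[50,90]).round(3),[np.round(a,1) for a in rc])
    # clip bodies: dark pixels
    g=p["color"].max(-1)
    for nm,cx,cy in(("A",.415,-.218),("B",.410,-.101)):
        m=(g<60)&(abs(W[...,0]-cx)<.05)&(abs(W[...,1]-cy)<.05)&(W[...,2]>.004)&(W[...,2]<.018)
        n,l,s,ce=cv2.connectedComponentsWithStats(m.astype(np.uint8))
        if n<2: continue
        k=1+s[1:,4].argmax(); P=W[l==k]; print(c,nm,len(P),P.mean(0).round(4),[np.round(a,1) for a in cv2.minAreaRect((P[:,:2]*1000).astype(np.float32))])
```

```text
[ 0.63325023 -0.16638866  0.12075973] [-14.7  18.4  13.4  84.7   0.  101.1]
side clip_a 0.49 [0.009 0.011] [array([ 418.6, -219.6]), array([42.9, 34.7]), np.float64(54.3)]
side wax_block 0.67 [0.018 0.02 ] [array([ 516.1, -125.9]), array([30.9, 53.6]), np.float64(19.9)]
side wax_block 0.56 [0.009 0.013] [array([ 551. , -382.1]), array([100.2, 153.9]), np.float64(0.8)]
side spool_a 0.63 [0.046 0.058] [array([ 609.4, -201. ]), array([ 37.2, 121.9]), np.float64(25.1)]
side spool_a 0.57 [0.043 0.058] [array([ 630.7, -164.7]), array([36.8, 39.8]), np.float64(36.6)]
side A 132 [ 0.4148 -0.2189  0.0092] [array([ 415.8, -219.8]), array([28.4, 32.4]), np.float64(56.4)]
side B 185 [ 0.4078 -0.0968  0.0091] [array([408.8, -98.2]), array([32.8, 29.6]), np.float64(43.4)]
top clip_a 0.75 [0.012 0.015] [array([ 414.9, -221.9]), array([29.2, 33.6]), np.float64(64.0)]
top clip_a 0.62 [0.012 0.016] [array([ 403.1, -105.3]), array([15. , 27.5]), np.float64(51.9)]
top wax_block 0.67 [0.021 0.024] [array([ 486.8, -145.8]), array([99.3, 32.8]), np.float64(18.1)]
top spool_a 0.82 [0.059 0.062] [array([ 625.4, -237.6]), array([37.8, 38.8]), np.float64(86.1)]
top spool_a 0.78 [0.058 0.061] [array([ 627.5, -172.6]), array([25.6, 37.4]), np.float64(67.6)]
top A 194 [ 0.4146 -0.2223  0.0121] [array([ 414.4, -222.1]), array([29.1, 32. ]), np.float64(67.0)]
top B 77 [ 0.4049 -0.1082  0.0123] [array([ 403.6, -109.5]), array([14.5, 30.8]), np.float64(75.9)]
```

View pics/g4.png

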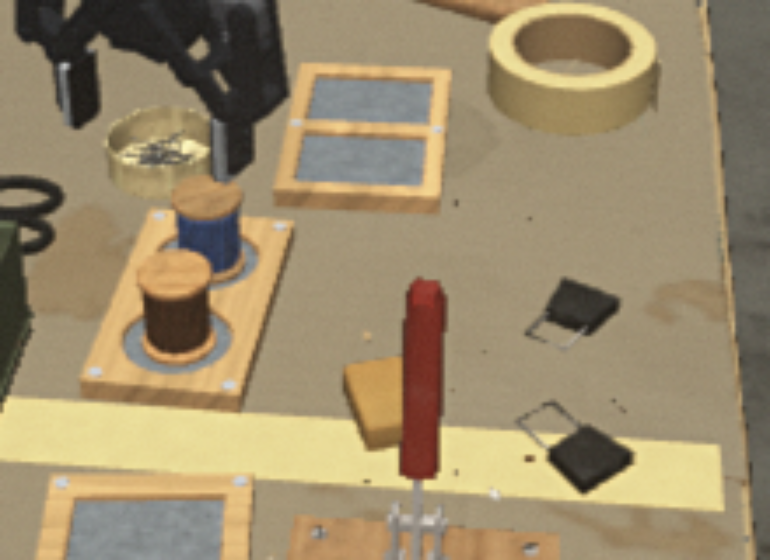

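Call:
play_rows(
  targets=[
    {"linear": [-5,-1.2,0],"delta_rot": [0,0,0],"grip": 0},
    {"linear": [-10,-2.5,0],"delta_rot": [0,0,0],"grip": 0},
    {"linear": [-15,-3.8,-1],"delta_rot": [0,0,0],"grip": 0},
    {"linear": [-19.5,-5,-3],"delta_rot": [0,0,0],"grip": 0},
    {"linear": [-21.7,-5.5,-6],"delta_rot": [0,0,0],"grip": 0},
    {"linear": [-21.7,-5.5,-7],"delta_rot": [0,0,0],"grip": 0},
    {"linear": [-21.7,-5.5,-7],"delta_rot": [0,0,0],"grip": 0},
    {"linear": [-21.7,-5.5,-7],"delta_rot": [0,0,0],"grip": 0},
    {"linear": [-21.7,-5.5,-7],"delta_rot": [0,0,0],"grip": 0},
  ],
)

```text
time: 10.3
ee_pos: [0.4163, -0.2212, 0.0485]
tcp_rot: [179.9, 0.0, 64.3]
wrist_force: [-0.3, 0.3, 0.2]
opening: 0.0853
grasp_force: 0.0
```

Call:
play_rows(
  targets=[
    {"linear": [-0.1,0,-3],"delta_rot": [0,0,0],"grip": 0},
    {"linear": [-0.1,0,-4.3],"delta_rot": [0,0,0],"grip": 0},
    {"linear": [-0.1,0,-4.3],"delta_rot": [0,0,0],"grip": 0},
    {"linear": [-0.1,0,-4.3],"delta_rot": [0,0,0],"grip": 0},
    {"linear": [-0.1,0,-4.3],"delta_rot": [0,0,0],"grip": 255},
    {"linear": [-0.1,0,-4.3],"delta_rot": [0,0,0],"grip": 255},
    {"linear": [-0.1,0,-4.3],"delta_rot": [0,0,0],"grip": 255},
    {"linear": [-0.1,0,-4.3],"delta_rot": [0,0,0],"grip": 255},
    {"linear": [-0.1,0,-4.3],"delta_rot": [0,0,0],"grip": 255},
    {"linear": [-0.1,0,-4.3],"delta_rot": [0,0,0],"grip": 255},
  ],
)

```text
time: 11.3
ee_pos: [0.414, -0.2212, 0.0051]
tcp_rot: [179.9, 0.0, 64.2]
wrist_force: [-1.1, 0.7, 6.2]
opening: 0.0314
grasp_force: 29.1
```

Call:
play_rows(
  targets=[
    {"linear": [0,0,3],"delta_rot": [0,0,0],"grip": 255},
    {"linear": [0,0,7],"delta_rot": [0,0,-0.14],"grip": 255},
    {"linear": [2.5,-4,7],"delta_rot": [0,0,-0.28],"grip": 255},
    {"linear": [5,-8,7],"delta_rot": [0,0,-0.42],"grip": 255},
    {"linear": [7.5,-12,7],"delta_rot": [0,0,-0.56],"grip": 255},
    {"linear": [10,-16,7],"delta_rot": [0,0,-0.7],"grip": 255},
    {"linear": [12.3,-19.5,7],"delta_rot": [0,0,-0.84],"grip": 255},
    {"linear": [12.3,-19.5,6],"delta_rot": [0,0,-0.98],"grip": 255},
    {"linear": [12.3,-19.5,5],"delta_rot": [0,0,-1.12],"grip": 255},
    {"linear": [12.3,-19.5,5],"delta_rot": [0,0,-1.12],"grip": 255},
  ],
)

```text
time: 12.3
ee_pos: [0.536, -0.4157, 0.052]
tcp_rot: [-179.9, 0.2, -0.1]
wrist_force: [0.0, -0.2, 0.2]
opening: 0.0311
grasp_force: 29.6
```

Run:
```python
from h import *
p=bot.camera("side"); o=bot.get_obs(); print(o["ee_pos"],o["tcp_rot"],o["opening"],o["wrist_force"])
cv2.imwrite("pics/g5.png",cv2.resize(p["color"][90:240,190:390,::-1],(760,570)))
```

```text
[ 0.53618942 -0.41574881  0.05327559] [-1.79929718e+02  8.89654871e-02  2.09933994e-01] 0.03155831644570932 [ 1.06093553 -0.19923091 -0.44427315]
```

View pics/g5.png

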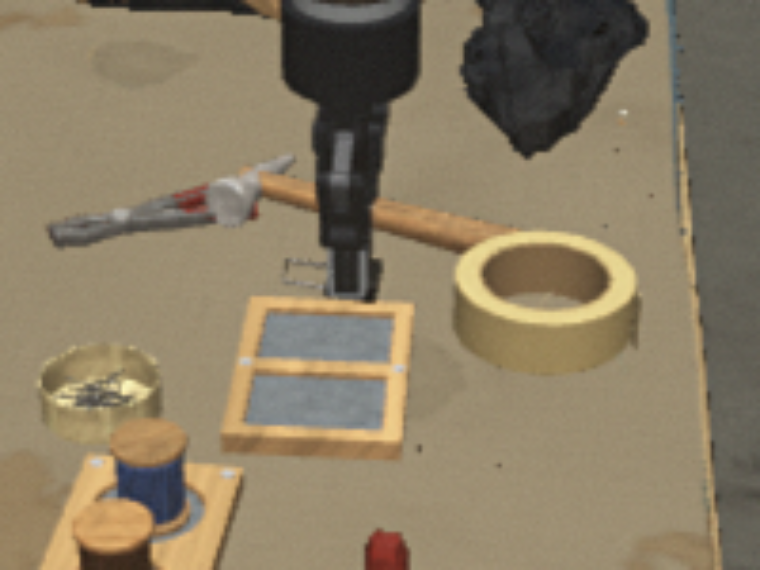

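Call:
play_rows(
  targets=[
    {"linear": [0,0,-1.5],"delta_rot": [0,0,0],"grip": 255},
    {"linear": [0,0,-2.7],"delta_rot": [0,0,0],"grip": 255},
    {"linear": [0,0,-3.5],"delta_rot": [0,0,0],"grip": 255},
    {"linear": [0,0,-3.9],"delta_rot": [0,0,0],"grip": 255},
    {"linear": [0,0,-3.9],"delta_rot": [0,0,0],"grip": 255},
    {"linear": [0,0,-3.9],"delta_rot": [0,0,0],"grip": 255},
  ],
)

```text
time: 12.95
ee_pos: [0.5368, -0.4161, 0.0156]
tcp_rot: [180.0, -0.0, 0.1]
wrist_force: [-1.5, 0.1, -0.2]
opening: 0.0313
grasp_force: 29.6
```

Call:
play_rows(
  targets=[
    {"linear": [0,0,0],"delta_rot": [0,0,0],"grip": 110},
    {"linear": [0,0,0],"delta_rot": [0,0,0],"grip": 110},
    {"linear": [0,0,0],"delta_rot": [0,0,0],"grip": 110},
    {"linear": [0,0,0],"delta_rot": [0,0,0],"grip": 110},
    {"linear": [0,0,3],"delta_rot": [0,0,0],"grip": 110},
    {"linear": [0,0,7],"delta_rot": [0,0,0],"grip": 0},
    {"linear": [0,0,7],"delta_rot": [0,0,0],"grip": 0},
  ],
)

```text
time: 13.65
ee_pos: [0.5386, -0.4176, 0.0918]
tcp_rot: [179.7, -0.4, 0.0]
wrist_force: [0.6, -0.3, 1.5]
opening: 0.0754
grasp_force: 0.0
```

Call:
play_rows(
  targets=[
    {"linear": [-1.8,4.5,1],"delta_rot": [0,0,-0.1],"grip": 85},
    {"linear": [-3.6,9,1],"delta_rot": [0,0,-0.2],"grip": 85},
    {"linear": [-5.4,13.5,1],"delta_rot": [0,0,-0.3],"grip": 85},
    {"linear": [-7.2,18,1],"delta_rot": [0,0,-0.4],"grip": 85},
    {"linear": [-9,22.5,1],"delta_rot": [0,0,-0.5],"grip": 85},
    {"linear": [-10.8,27,1],"delta_rot": [0,0,-0.6],"grip": 85},
    {"linear": [-12.8,31.6,0],"delta_rot": [0,0,-0.7],"grip": 85},
    {"linear": [-12.8,31.6,-2],"delta_rot": [0,0,-0.8],"grip": 85},
    {"linear": [-12.8,31.6,-3.5],"delta_rot": [0,0,-0.8],"grip": 85},
    {"linear": [-12.8,31.6,-3.5],"delta_rot": [0,0,-0.8],"grip": 85},
  ],
)

```text
time: 14.65
ee_pos: [0.2982, -0.2505, 0.0646]
tcp_rot: [-177.3, 0.1, -41.9]
wrist_force: [-0.0, 0.2, 0.5]
opening: 0.0568
grasp_force: 0.0
```

Run:
```python
from h import *
p=bot.camera("side"); o=bot.get_obs(); print(o["ee_pos"],o["tcp_rot"],o["opening"],o["wrist_force"])
W=cloud(p)
a=cv2.resize(p["color"][120:220,230:330,::-1],(390,390));b=cv2.resize(p["color"][200:320,280:400,::-1],(390,390))
cv2.imwrite("pics/g6.png",np.hstack([a,b]))
m=(p["color"].max(-1)<60)&(abs(W[...,0]-.55)<.05)&(abs(W[...,1]+.416)<.04)&(W[...,2]<.04)
P=W[m]; print(len(P),np.percentile(P[:,2],[10,50,90]).round(4),[np.round(a,1) for a in cv2.minAreaRect((P[:,:2]*1000).astype(np.float32))])
```

```text
[ 0.29691259 -0.25041914  0.06389816] [-1.77389626e+02  1.74130052e-01 -4.20036792e+01] 0.05650005204666023 [ 0.81378073 -0.20806836 -1.16212161]
113 [0.0119 0.0171 0.0193] [array([ 536.9, -413.1]), array([33.5, 28.7]), np.float64(85.9)]
```

View pics/g6.png

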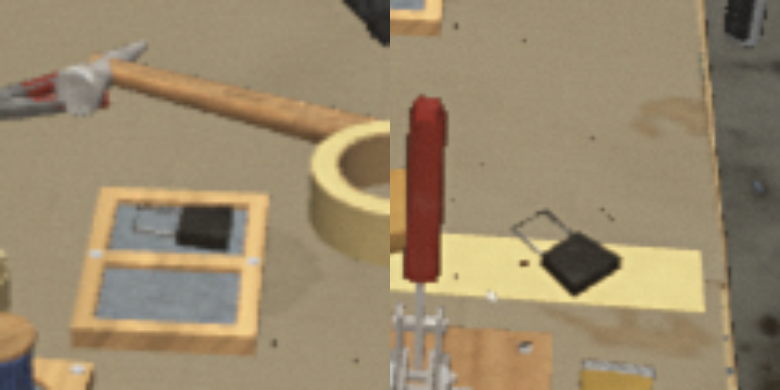

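Run:
```python
from h import *
o=bot.get_obs(); print(o["ee_pos"],o["tcp_rot"],o["q"].round(1),o["qd"].round(1))
```

```text
[ 0.29691259 -0.25041914  0.06389816] [-1.77389626e+02  1.74130052e-01 -4.20036792e+01] [-42.1 -17.5 -28.9  78.7   2.6 179.9] [2.6 1.8 2.5 0.8 1.9 0.1]
```

Call:
play_rows(
  targets=[
    {"linear": [0,0,4],"delta_rot": [0,0,0.1],"grip": 85},
    {"linear": [0,0,8],"delta_rot": [0,0,0.25],"grip": 85},
    {"linear": [0,0,8],"delta_rot": [0,0,0.4],"grip": 85},
    {"linear": [0,0,8],"delta_rot": [0,0,0.55],"grip": 85},
    {"linear": [0,0,8],"delta_rot": [0,0,0.7],"grip": 85},
    {"linear": [0,0,8],"delta_rot": [0,0,0.85],"grip": 85},
    {"linear": [0,0,8],"delta_rot": [0,0,1],"grip": 85},
    {"linear": [0,0,8],"delta_rot": [0,0,1.15],"grip": 85},
    {"linear": [0,0,8],"delta_rot": [0,0,1.3],"grip": 85},
    {"linear": [0,0,8],"delta_rot": [0,0,1.3],"grip": 85},
  ],
)

```text
time: 15.7
ee_pos: [0.3005, -0.2499, 0.1453]
tcp_rot: [-177.3, 0.1, 32.9]
wrist_force: [-0.7, 0.2, -0.8]
opening: 0.0573
grasp_force: 0.0
```

Run:
```python
from h import *
o=bot.get_obs(); print(o["ee_pos"],o["tcp_rot"],o["q"].round(1),o["qd"].round(1))
```

```text
[ 0.30052232 -0.24986502  0.14532885] [-1.77272983e+02  8.70367602e-02  3.29256058e+01] [-40.3 -15.1 -18.1  89.6   0.7 106.8] [-0.4 -0.2 -0.2 -0.   0.4 10.1]
```

Run:
```python
from scipy.spatial.transform import Rotation as R
c=R.from_euler('xyz',[-177.27,0.09,32.93],degrees=True)
for y in(80,134): print(y,(R.from_euler('xyz',[180,0,y],degrees=True)*c.inv()).as_rotvec().round(3))
```

```text
80 [-0.026 -0.042  0.821]
134 [-0.004 -0.054  1.764]
```

Call:
play_rows(
  targets=[
    {"linear": [2,2.5,0],"delta_rot": [-0.026,-0.042,0.13],"grip": 85},
    {"linear": [4,5,0],"delta_rot": [-0.026,-0.042,0.27],"grip": 85},
    {"linear": [6,8,0],"delta_rot": [-0.026,-0.042,0.41],"grip": 85},
    {"linear": [8,11,0],"delta_rot": [-0.026,-0.042,0.55],"grip": 85},
    {"linear": [10.8,15,-1],"delta_rot": [-0.026,-0.042,0.69],"grip": 85},
    {"linear": [10.8,15,-3],"delta_rot": [-0.026,-0.042,0.821],"grip": 85},
    {"linear": [10.8,15,-5],"delta_rot": [-0.022,-0.045,0.97],"grip": 85},
    {"linear": [10.8,15,-7],"delta_rot": [-0.02,-0.046,1.11],"grip": 85},
    {"linear": [10.8,15,-8],"delta_rot": [-0.016,-0.048,1.26],"grip": 85},
    {"linear": [10.8,15,-8],"delta_rot": [-0.012,-0.05,1.4],"grip": 85},
  ],
)

```text
time: 16.7
ee_pos: [0.4072, -0.0994, 0.0636]
tcp_rot: [-179.9, -0.2, 113.1]
wrist_force: [0.9, 0.6, 0.9]
opening: 0.0572
grasp_force: 0.0
```

Run:
```python
from h import *
from scipy.spatial.transform import Rotation as R
o=bot.get_obs(); print(o["ee_pos"],o["tcp_rot"],o["q"].round(1))
c=R.from_euler('xyz',o["tcp_rot"],degrees=True)
print((R.from_euler('xyz',[180,0,134],degrees=True)*c.inv()).as_rotvec().round(3))
```

```text
[ 0.40722798 -0.09940338  0.06360194] [-1.79864606e+02 -1.69622729e-01  1.13058473e+02] [-13.8 -12.9 -25.3  77.8   0.1  53.2]
[-0.001 -0.004  0.365]
```

Call:
play_rows(
  targets=[
    {"linear": [0.1,0,0],"delta_rot": [0,-0.004,0.14],"grip": 85},
    {"linear": [0.1,0,-2],"delta_rot": [0,-0.004,0.28],"grip": 85},
    {"linear": [0.1,0,-3],"delta_rot": [0,-0.004,0.365],"grip": 85},
    {"linear": [0.1,0,-4.5],"delta_rot": [0,-0.004,0.365],"grip": 85},
    {"linear": [0.1,0,-5.8],"delta_rot": [0,-0.004,0.365],"grip": 85},
    {"linear": [0.1,0,-5.8],"delta_rot": [0,-0.004,0.365],"grip": 85},
    {"linear": [0.1,0,-5.8],"delta_rot": [0,-0.004,0.365],"grip": 85},
    {"linear": [0.1,0,-5.8],"delta_rot": [0,-0.004,0.365],"grip": 85},
  ],
)

```text
time: 17.5
ee_pos: [0.4093, -0.1001, 0.0079]
tcp_rot: [179.8, 0.1, 133.8]
wrist_force: [-0.2, 0.7, 1.3]
opening: 0.0568
grasp_force: 0.0
```

Call:
play_rows(
  targets=[
    {"linear": [0,0,0],"delta_rot": [0,0,0],"grip": 255},
    {"linear": [0,0,0],"delta_rot": [0,0,0],"grip": 255},
    {"linear": [0,0,0],"delta_rot": [0,0,0],"grip": 255},
    {"linear": [0,0,0],"delta_rot": [0,0,0],"grip": 255},
    {"linear": [0,0,0],"delta_rot": [0,0,0],"grip": 255},
    {"linear": [0,0,0],"delta_rot": [0,0,0],"grip": 255},
  ],
)

```text
time: 18.1
ee_pos: [0.4091, -0.1002, 0.008]
tcp_rot: [179.8, 0.1, 133.8]
wrist_force: [-2.0, 0.9, 5.1]
opening: 0.0307
grasp_force: 28.9
```

Call:
play_rows(
  targets=[
    {"linear": [0,0,0],"delta_rot": [0,0,0],"grip": 110},
    {"linear": [0,0,0],"delta_rot": [0,0,0],"grip": 110},
    {"linear": [0,0,-0.3],"delta_rot": [0,0,0],"grip": 110},
    {"linear": [0,0,-0.3],"delta_rot": [0,0,0],"grip": 110},
    {"linear": [0,0,-0.3],"delta_rot": [0,0,0],"grip": 255},
    {"linear": [0,0,-0.3],"delta_rot": [0,0,0],"grip": 255},
    {"linear": [0,0,-0.3],"delta_rot": [0,0,0],"grip": 255},
    {"linear": [0,0,-0.3],"delta_rot": [0,0,0],"grip": 255},
    {"linear": [0,0,-0.3],"delta_rot": [0,0,0],"grip": 255},
  ],
)

```text
time: 19.0
ee_pos: [0.4087, -0.1, 0.0043]
tcp_rot: [179.8, 0.0, 133.9]
wrist_force: [-2.6, 0.9, 4.5]
opening: 0.0322
grasp_force: 29.4
```

Call:
play_rows(
  targets=[
    {"linear": [0,0,3],"delta_rot": [0,0,0],"grip": 255},
    {"linear": [0,0,7],"delta_rot": [0,0,0.1],"grip": 255},
    {"linear": [2.1,-4.1,7],"delta_rot": [0,0,0.24],"grip": 255},
    {"linear": [4.3,-8.3,7],"delta_rot": [0,0,0.38],"grip": 255},
    {"linear": [6.4,-12.4,7],"delta_rot": [0,0,0.52],"grip": 255},
    {"linear": [8.6,-16.6,7],"delta_rot": [0,0,0.66],"grip": 255},
    {"linear": [10.7,-20.7,7],"delta_rot": [0,0,0.805],"grip": 255},
    {"linear": [12.8,-24.8,6],"delta_rot": [0,0,0.805],"grip": 255},
    {"linear": [12.8,-24.8,5],"delta_rot": [0,0,0.805],"grip": 255},
    {"linear": [12.8,-24.8,5],"delta_rot": [0,0,0.805],"grip": 255},
  ],
)

```text
time: 20.0
ee_pos: [0.5358, -0.348, 0.051]
tcp_rot: [179.7, -0.2, 179.9]
wrist_force: [-0.9, 0.5, -0.1]
opening: 0.0323
grasp_force: 29.7
```

Run:
```python
from h import *
p=bot.camera("side"); o=bot.get_obs(); print(o["ee_pos"],o["tcp_rot"],o["opening"],o["wrist_force"])
cv2.imwrite("pics/g7.png",cv2.resize(p["color"][90:240,190:390,::-1],(760,570)))
```

```text
[ 0.53598126 -0.34741193  0.05270424] [ 1.79747808e+02 -8.73187610e-02  1.79949790e+02] 0.0321242811762753 [-0.2993842   0.09761891 -0.054228  ]
```

View pics/g7.png

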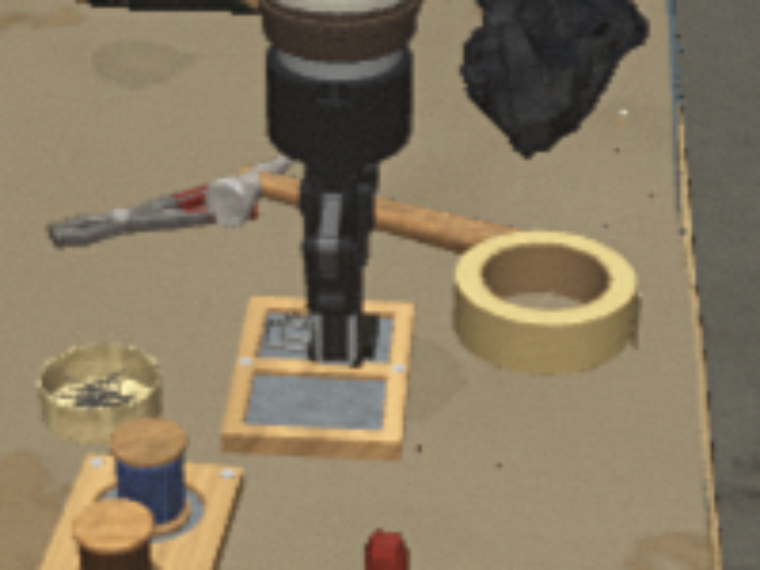

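Call:
play_rows(
  targets=[
    {"linear": [0.1,0,-1.5],"delta_rot": [0,0,0],"grip": 255},
    {"linear": [0.1,0,-2.7],"delta_rot": [0,0,0],"grip": 255},
    {"linear": [0.1,0,-3.5],"delta_rot": [0,0,0],"grip": 255},
    {"linear": [0.1,0,-3.9],"delta_rot": [0,0,0],"grip": 255},
    {"linear": [0.1,0,-3.9],"delta_rot": [0,0,0],"grip": 255},
    {"linear": [0.1,0,-3.9],"delta_rot": [0,0,0],"grip": 255},
  ],
)

```text
time: 20.65
ee_pos: [0.5379, -0.348, 0.0156]
tcp_rot: [179.9, 0.1, 180.0]
wrist_force: [0.3, 0.1, -0.8]
opening: 0.0324
grasp_force: 29.7
```

Call:
play_rows(
  targets=[
    {"linear": [0,0,0],"delta_rot": [0,0,0],"grip": 110},
    {"linear": [0,0,0],"delta_rot": [0,0,0],"grip": 110},
    {"linear": [0,0,0],"delta_rot": [0,0,0],"grip": 110},
    {"linear": [0,0,0],"delta_rot": [0,0,0],"grip": 110},
    {"linear": [0,0,3],"delta_rot": [0,0,0],"grip": 110},
    {"linear": [0,0,8],"delta_rot": [0,0,0],"grip": 110},
    {"linear": [0,0,10],"delta_rot": [0,0,0],"grip": 60},
    {"linear": [0,0,10],"delta_rot": [0,0,0],"grip": 60},
  ],
)

```text
time: 21.45
ee_pos: [0.5393, -0.349, 0.1196]
tcp_rot: [-180.0, 0.4, 180.0]
wrist_force: [0.7, -1.1, 0.2]
opening: 0.065
grasp_force: 0.0
```

Run:
```python
from h import *
o=bot.get_obs(); print(o["ee_pos"],o["tcp_rot"],o["opening"],o["q"].round(1))
for c in("side","top"):
    p=bot.camera(c); W=cloud(p)
    for y in(-.416,-.348):
        m=(p["color"].max(-1)<60)&(abs(W[...,0]-.55)<.05)&(abs(W[...,1]-y)<.03)&(W[...,2]<.04)
        P=W[m]
        if len(P)>20: print(c,y,len(P),np.percentile(P[:,2],[10,50,90]).round(4),[np.round(a,1) for a in cv2.minAreaRect((P[:,:2]*1000).astype(np.float32))])
    for r in bot.trace(p,"wax_block")[:2]:
            m=r["pixels"]&(p["range_z"]>0); P=W[m]
            if len(P)<10: continue
            t=P[:,2]>np.percentile(P[:,2],90)-.005
            print(c,round(r["conf"],2),r["box"],np.percentile(P[:,2],[50,90]).round(3),[np.round(a,1) for a in cv2.minAreaRect((P[t][:,:2]*1000).astype(np.float32))])
```

```text
[ 0.53929283 -0.34902327  0.11961174] [-179.95118017    0.35594274  179.97751242] 0.06495968098813606 [-33.   16.6  11.1  84.2   0.2 -33. ]
side -0.416 125 [0.0113 0.0172 0.0196] [array([ 537.9, -413.8]), array([29.1, 35.3]), np.float64(3.2)]
side -0.348 137 [0.0106 0.0173 0.0191] [array([ 539.8, -344.3]), array([32.5, 27.3]), np.float64(89.4)]
side 0.58 [268.4, 253.0, 285.2, 279.3] [0.018 0.02 ] [array([ 516.5, -125.7]), array([31. , 51.2]), np.float64(20.9)]
top 0.87 [212.2, 218.0, 238.6, 238.2] [0.021 0.023] [array([ 514.3, -126.9]), array([32.5, 50.5]), np.float64(19.8)]
top 0.27 [153.9, 152.5, 193.0, 201.7] [0.012 0.016] [array([620.3, -18.2]), array([100.9,  84.8]), np.float64(6.1)]
```

Run:
```python
from h import *
o=bot.get_obs(); t=o["ee_pos"]; u=t[:2]/np.linalg.norm(t[:2]); n=np.array([-u[1],u[0]])
for c in("side","top"):
  p=bot.camera(c); W=cloud(p)[p["range_z"]>0]
  W=W[W[:,2]>.14]; d=W[:,:2]-t[:2]; b=-d@u; s=d@n
  for lo in np.arange(-.08,.32,.04):
    m=(b>lo)&(b<=lo+.04)&(abs(s)<.2)
    if m.sum()>5: print(c,lo.round(2),m.sum(),"z-tcp",np.percentile(W[m,2]-t[2],[1,10,50,99]).round(3),"s",s[m].min().round(3),s[m].max().round(3))
save(p,"topx"); print(bot.get_obs()["time"])
p=bot.camera("side"); cv2.imwrite("pics/g8.png",p["color"][:300,100:500,::-1])
```

```text
side -0.08 87 z-tcp [0.245 0.253 0.28  0.306] s 0.023 0.05
side -0.04 1312 z-tcp [0.073 0.149 0.247 0.308] s -0.034 0.05
side 0.0 3335 z-tcp [0.033 0.091 0.188 0.312] s -0.031 0.068
side 0.04 1397 z-tcp [0.07  0.245 0.282 0.317] s -0.048 0.057
top -0.08 211 z-tcp [0.436 0.453 0.459 0.467] s -0.05 0.049
top -0.04 3039 z-tcp [0.454 0.464 0.477 0.484] s -0.06 0.061
top 0.0 3931 z-tcp [0.442 0.463 0.477 0.484] s -0.061 0.061
top 0.04 3701 z-tcp [0.467 0.47  0.477 0.482] s -0.05 0.05
top 0.08 3404 z-tcp [0.447 0.46  0.478 0.487] s -0.05 0.051
top 0.12 3741 z-tcp [0.448 0.464 0.484 0.493] s -0.054 0.055
top 0.16 4171 z-tcp [0.451 0.467 0.488 0.496] s -0.057 0.058
top 0.2 4455 z-tcp [0.452 0.469 0.491 0.499] s -0.057 0.059
top 0.24 4695 z-tcp [0.455 0.471 0.493 0.501] s -0.058 0.06
top 0.28 4550 z-tcp [0.456 0.474 0.495 0.503] s -0.058 0.06
21.75
```

View pics/g8.png

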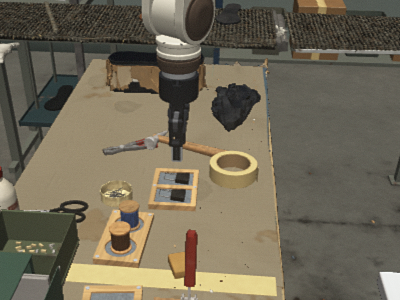

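Call:
play_rows(
  targets=[
    {"linear": [-0.5,4.5,0],"delta_rot": [0,0,-0.14],"grip": 40},
    {"linear": [-1,9,0],"delta_rot": [0,0,-0.28],"grip": 40},
    {"linear": [-1.5,13.5,0],"delta_rot": [0,0,-0.42],"grip": 40},
    {"linear": [-2,18,0],"delta_rot": [0,0,-0.56],"grip": 40},
    {"linear": [-2.4,22.3,-1],"delta_rot": [0,0,-0.7],"grip": 40},
    {"linear": [-2.4,22.3,-3],"delta_rot": [0,0,-0.84],"grip": 40},
    {"linear": [-2.4,22.3,-5],"delta_rot": [0,0,-0.98],"grip": 40},
    {"linear": [-2.4,22.3,-5.9],"delta_rot": [0,0,-1.12],"grip": 40},
    {"linear": [-2.4,22.3,-5.9],"delta_rot": [0,0,-1.213],"grip": 40},
    {"linear": [-2.4,22.3,-5.9],"delta_rot": [0,0,-1.213],"grip": 40},
  ],
)

```text
time: 22.8
ee_pos: [0.5132, -0.1248, 0.0552]
tcp_rot: [179.9, -0.0, 110.4]
wrist_force: [-0.7, -0.6, -0.0]
opening: 0.0721
grasp_force: 0.0
```

Call:
play_rows(
  targets=[
    {"linear": [0.2,-0.1,-2.5],"delta_rot": [0,0,0],"grip": 40},
    {"linear": [0.2,-0.1,-4.8],"delta_rot": [0,0,0],"grip": 40},
    {"linear": [0.2,-0.1,-4.8],"delta_rot": [0,0,0],"grip": 40},
    {"linear": [0.2,-0.1,-4.8],"delta_rot": [0,0,0],"grip": 40},
    {"linear": [0.2,-0.1,-4.8],"delta_rot": [0,0,0],"grip": 255},
    {"linear": [0.2,-0.1,-4.8],"delta_rot": [0,0,0],"grip": 255},
    {"linear": [0.2,-0.1,-4.8],"delta_rot": [0,0,0],"grip": 255},
    {"linear": [0.2,-0.1,-4.8],"delta_rot": [0,0,0],"grip": 255},
    {"linear": [0.2,-0.1,-4.8],"delta_rot": [0,0,0],"grip": 255},
    {"linear": [0.2,-0.1,-4.8],"delta_rot": [0,0,0],"grip": 255},
  ],
)

```text
time: 23.8
ee_pos: [0.5165, -0.1262, 0.0094]
tcp_rot: [179.8, 0.1, 110.5]
wrist_force: [-0.4, -0.5, 6.1]
opening: 0.0335
grasp_force: 30.6
```

Call:
play_rows(
  targets=[
    {"linear": [0,0,4],"delta_rot": [0,0,0],"grip": 255},
    {"linear": [0,0,8.5],"delta_rot": [0,0,0.14],"grip": 255},
    {"linear": [4.5,0,9],"delta_rot": [0,0,0.28],"grip": 255},
    {"linear": [8.5,1.5,9],"delta_rot": [0,0,0.43],"grip": 255},
    {"linear": [10.3,5,9],"delta_rot": [0,0,0.58],"grip": 255},
    {"linear": [10.3,8,8],"delta_rot": [0,0,0.73],"grip": 255},
    {"linear": [10.3,10.8,7],"delta_rot": [0,0,0.88],"grip": 255},
    {"linear": [10.3,10.8,5],"delta_rot": [0,0,1.03],"grip": 255},
    {"linear": [10.3,10.8,4],"delta_rot": [0,0,1.18],"grip": 255},
    {"linear": [10.3,10.8,4],"delta_rot": [0,0,1.32],"grip": 255},
  ],
)

```text
time: 24.8
ee_pos: [0.6178, -0.0176, 0.0462]
tcp_rot: [179.8, -0.1, -173.5]
wrist_force: [0.4, 0.2, 0.1]
opening: 0.0331
grasp_force: 30.2
```

Run:
```python
from h import *
p=bot.camera("side"); o=bot.get_obs(); print(o["ee_pos"],o["tcp_rot"],o["opening"],o["wrist_force"])
cv2.imwrite("pics/g9.png",cv2.resize(p["color"][190:350,140:360,::-1],(770,560)))
```

```text
[ 0.61820022 -0.01773958  0.04718868] [ 1.79832631e+02 -5.14412331e-02 -1.73038336e+02] 0.033105933687971205 [-0.3759252   0.37432475  0.50446666]
```

View pics/g9.png

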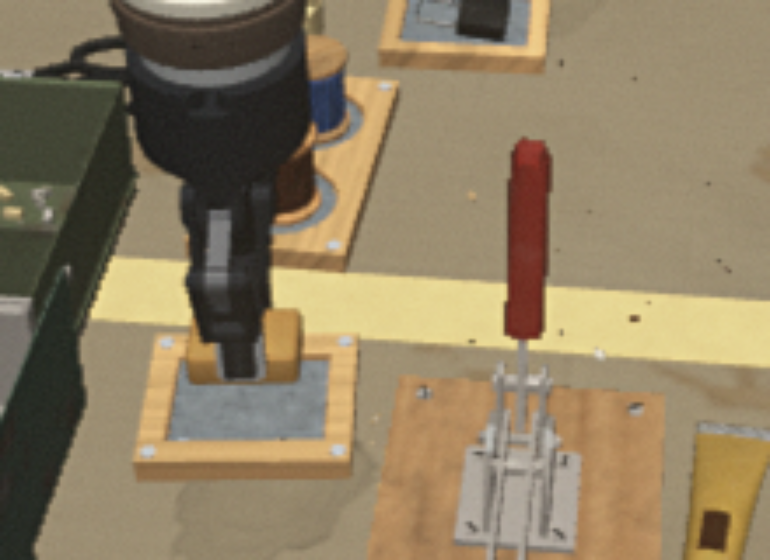

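Call:
play_rows(
  targets=[
    {"linear": [0.1,0,-1.2],"delta_rot": [0,0,0],"grip": 255},
    {"linear": [0.1,0,-2.2],"delta_rot": [0,0,0],"grip": 255},
    {"linear": [0.1,0,-2.8],"delta_rot": [0,0,0],"grip": 255},
    {"linear": [0.1,0,-2.8],"delta_rot": [0,0,0],"grip": 255},
    {"linear": [0.1,0,-2.8],"delta_rot": [0,0,0],"grip": 255},
  ],
)

```text
time: 25.35
ee_pos: [0.6197, -0.0181, 0.0201]
tcp_rot: [179.8, 0.0, -173.9]
wrist_force: [-0.7, -0.1, 0.8]
opening: 0.0329
grasp_force: 30.2
```

Call:
play_rows(
  targets=[
    {"linear": [0,0,0],"delta_rot": [0,0,0],"grip": 100},
    {"linear": [0,0,0],"delta_rot": [0,0,0],"grip": 100},
    {"linear": [0,0,0],"delta_rot": [0,0,0],"grip": 100},
    {"linear": [0,0,0],"delta_rot": [0,0,0],"grip": 100},
    {"linear": [0,0,3],"delta_rot": [0,0,0],"grip": 100},
    {"linear": [0,0,8],"delta_rot": [0,0,0],"grip": 100},
    {"linear": [0,0,12],"delta_rot": [0,0,0],"grip": 100},
    {"linear": [0,0,16],"delta_rot": [0,0,0],"grip": 100},
    {"linear": [0,0,20],"delta_rot": [0,0,0],"grip": 100},
    {"linear": [0,0,20],"delta_rot": [0,0,0],"grip": 100},
  ],
)

```text
time: 26.35
ee_pos: [0.6214, -0.0181, 0.2267]
tcp_rot: [179.9, 0.6, -173.9]
wrist_force: [-0.7, -0.7, 0.7]
opening: 0.0517
grasp_force: 0.0
```

Run:
```python
from h import *
o=bot.get_obs(); print(o["time"],o["ee_pos"])
p=bot.camera("side"); W=cloud(p)
cv2.imwrite("pics/g10.png",cv2.resize(p["color"][150:340,170:390,::-1],(690,596)))
for n in["wax_block","spool_a","clip_a","tape_roll","tack_tin"]:
    for r in bot.trace(p,n)[:2]:
        m=r["pixels"]&(p["range_z"]>0); P=W[m]
        t=P[:,2]>np.percentile(P[:,2],90)-.005
        print(n,round(r["conf"],2),np.percentile(P[:,2],[50,90]).round(4),[np.round(a,1) for a in cv2.minAreaRect((P[t][:,:2]*1000).astype(np.float32))])
```

```text
26.35 [ 0.62138522 -0.01805518  0.22672684]
wax_block 0.68 [0.0265 0.0284] [array([621.6, -15.7]), array([51.5, 34. ]), np.float64(5.9)]
spool_a 0.98 [0.0446 0.0579] [array([ 631. , -165.6]), array([36.3, 41.4]), np.float64(22.9)]
spool_a 0.86 [0.0478 0.0582] [array([ 626.1, -235.8]), array([36.1, 37.6]), np.float64(30.8)]
clip_a 0.65 [0.0172 0.0196] [array([ 536.6, -412.9]), array([33.1, 30.2]), np.float64(89.9)]
clip_a 0.56 [0.0173 0.0191] [array([ 540.4, -345.8]), array([38.6, 29.5]), np.float64(89.6)]
tape_roll 0.65 [0.025  0.0356] [array([ 424.6, -455.6]), array([107.1, 105.9]), np.float64(26.9)]
tape_roll 0.17 [0.0171 0.0191] [array([ 548.2, -349. ]), array([37.3, 50.8]), np.float64(77.1)]
tack_tin 0.58 [0.0264 0.0284] [array([621.3, -15.8]), array([51.2, 34. ]), np.float64(5.9)]
tack_tin 0.36 [0.0425 0.0578] [array([ 630.4, -166.1]), array([38.8, 40.9]), np.float64(14.6)]
```

View pics/g10.png

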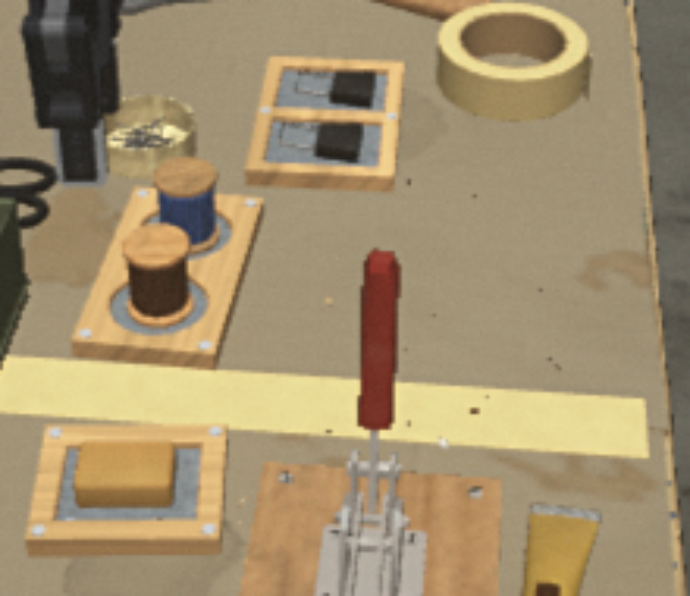

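All five things sit in their recesses: the tops measure 28 mm (wax), 58 mm (spools) and 19 mm (clips), as expected when seated. The tin and the tape are where they were.

```bash
python3 -c "
from workcell import bot
print(bot.job_done())"
```

```text
the job is handed in; nothing more can be done
None
```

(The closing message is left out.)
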